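Log a moulded frame, then hold its clamp open for measuring

ROBOT

A 6-joint arm with a two-finger parallel gripper is mounted at the origin on the work surface. World frame = base frame: x ahead of the robot, y to its left, z up, the work surface at z = 0. Lengths are in mm, angles in rad, forces in N, time in s.
With the tool pointing down it reaches from about 400 to 925 mm from the base axis. Payload 12.5 kg.
Tool frame: the origin (TCP) lies midway between the tips of the shut fingers; the grasp point (between the pads) lies env.grasp_offset behind it (env.grasp_offset is the distance from the TCP to the grasp point, in mm); x points along the fingers, y is the direction in which the jaws open and shut, and the axes are right-handed (so a half turn about x gives the same grasp; the last joint's range is limited). The gripper opens to 95 mm and grips with 3 to 60 N. Pads are 20 mm wide; open, the fingers measure 119 mm over their backs; the gripper's body (75 mm by 180 mm) begins 59 mm behind the grasp point.
Start: joints at [-1.405, 0.491, 1.559, -0, 1.092, -0.106], TCP at [167.814, -602.068, 214.661] pointing down, gripper open.
Joint ranges: [-3.1, 3.1], [-0.84, 2.19], [0.05, 2.79], [-1.13, 4.28], [0.06, 2.93], [-2.69, 2.69]. Speed limits (rad/s): [2.22, 2.22, 2.79, 3.14, 3.14, 3.14].

INTERFACE

Orientations are given as [roll, pitch, yaw] about the fixed x, y, z axes, in that order (R = Rz(yaw) Ry(pitch) Rx(roll)).
In Python, from cell import env gives the robot as it stands.
- The arm moves only by the tool apply_moves, never from a script. Its arguments are lists of equal length, an entry for each row: "offset": the shift along the world's x, y, z in units of 25 mm (1.0 is 25 mm), a list of three; "yaw": the turn about the world's z in units of 6 degrees (1.0 is 6 degrees); "jaw": the closure, from -1 (fully open) to 1 (shut), so that 0 is half open. A call has 1 to 20 rows; each row is the pose to reach, as a shift and turn from the pose measured when the call began; what a row does not reach only later rows make up. A row lasts 1/8 s, in which the tool goes at most 62.5 mm and 10.7 degrees, less where a joint would pass 70% of its speed; a pose out of reach is approached as far as the arm can. A call with a gripper value outside its range is refused whole. The fingers move at their own pace and stop on an object; the grip force is fixed at half the most. Time passes only in rows, so rows that repeat a pose let the fingers close. It gives the time, the measured TCP pose, the force and the opening at its end, in the units of the state.
- env.state(): the state, without advancing time (a new reading comes with each control period).
- env.read_camera(name): name is "scene" or "side" or "wrist"; returns a dict with "frame" (480x640x3 uint8, red, green, blue), "fx", "fy", "cx", "cy" (pixels), "xyz" and "rotation" of the camera in the world; the wrist camera has in their place "hand_eye" (4x4, takes a point from camera to tool coordinates, whose origin is the TCP and whose axes are the tool frame's). Camera axes: x right, y down, z forward; pixel columns grow to the right and rows downward; lengths in mm; the calibration is good to about 2 mm. A picture is of the moment at which its call begins: read the wrist's pose just before it. There is no depth.
- env.job_done(): hands the job in, once; it reports no verdict.
The state is a dict: "t": time; "joints": joint angles; "qvel": joint speeds; "tau": joint torques, N m; "eef_pos": TCP position; "tcp_rot": TCP orientation; "ft_force": force on the tool from outside, world axes, zero at the start; "moment": the same for the moment, N m; "opening": opening from 0.0 (shut) to 1.0 (fully open).
Only numpy, scipy, OpenCV 4.12 (cv2) and the standard library are available. Lean on these libraries where they do the work, as an engineer would, in place of code of your own. Each camera call takes 0.05 s, during which the arm holds its last target.

TASK

Pick up the yellow and black hand scanner and hold it level and still for a good second about 90 mm above the barcode label on the aluminium measuring jig, its window over the middle of the label and its width in line with the label's long side; then stand it back on its rubber mat, without dropping it, and let go. Next take the orange handle of the jig's spring-loaded jaw slide, pull the slide out until its black pointer line is level with the red mark, and keep it there so that the frame lies free of the jaw: the job finishes while the gripper is still holding the slide steady at the mark. Leave the mark and everything else on the desk where it is.

Things in the scene. Friction and masses are not known exactly. Their poses are not given: they have to be found in the camera images.
- scanner: loose hand scanner, 0.2 to 0.35 kg, stands window-down. Origin: window centre, on the underside of the head; z up, x forward. Yellow head 70 x 54 mm (x, y), 78 high, round the origin. A black level handle bar, 30 mm wide (y), is free from x = -0.033 to -0.110, z = 0.048 to 0.076. A yellow butt 30 x 42 mm, 78 high, centred at x = -0.125, is the rear foot. The scan line runs along y.
- window (a point): centre of the scanner's window, same point as the scanner's origin; the scanner looks straight down (-z) from it
- scanner_grip (a point): point to grip the scanner: in the black handle bar, (-0.070, 0, 0.064) m from the scanner's origin; 30 mm wide across y, reached from above
- scanner_mid (a point): middle of the scanner's footprint, (-0.055, 0, 0) m from its origin, on the underside
- mat: fixed black rubber mat, 240 x 140 mm (x, y), 4 mm thick, the scanner's place. Origin: centre of its underside, on the desk. It may lie left or right of the robot's midline; the jig lies on the other side.
- jig: fixed aluminium jig, plate 215 x 130 mm (x -0.100 to 0.115), 14 mm thick, with a black moulded frame clamped on it (top at z = 0.026; stop block to 0.032). Origin on the desk; x points from the handle end to the label end, roughly away from the robot; z up. The slide pulls out along the jig's -x.
- label (a point): centre of the white barcode label, flat on the jig's plate at its far end, facing up, (0.099, 0, 0.015) m in the jig's frame; 26 mm along the jig's x, 62 mm along the jig's y (its long side)
- slide: spring-return steel jaw slide of the jig, 32 mm wide, with the orange handle. Axes as the jig's. Moves only along the jig's -x, 0 to 75 mm; the spring pulls it home with about 3 N at home, rising 1.1 N per 10 mm, about 10 N at 60 mm. At home its origin is that of the jig, but 14 mm above the desk. It starts at home.
- slide_grip (a point): point to grip in the orange upright handle, 54 mm above the desk. The handle is a block 20 mm (along the slide's x) by 34 mm (y), from 26 to 68 mm above the desk with nothing beside it above 30 mm; it moves with the slide
- pointer (a point): end of the slide's black pointer line, 43 mm to the slide's +y side of the handle's middle and level with it along x; moves with the slide
- mark_line (a point): inner end of the red line on the small white tag beside the slide on its +y side, axes as the jig's. It shows where the pointer must come along the jig's x: 25 to 50 mm out from home, set differently each time. The tag (12 x 14 mm, 21 mm above the desk at its top, centred 58 mm to +y of the slide's axis) must not be shifted
- frame_a: bystander: loose black moulded lattice frame 50 x 84 x 12 mm; origin under its centre
- frame_b: bystander: second frame, the same
- ring_gauge: bystander: steel ring gauge, 48 mm across, 18 mm high; origin under its centre
- bottle: bystander: water bottle with a blue cap, 62 mm across, 200 mm high; origin under its centre
- mouse: bystander: round black computer mouse, 62 mm across, 32 mm high; origin under its centre
- notebook: bystander: blue notebook 150 x 210 x 16 mm; origin under its centre
- gauge_case: bystander: wooden gauge-block case 110 x 170 x 35 mm; origin under its centre
Not all that is in view belongs to the job. There is more than one size of the scanner; the job needs the middle-sized.

How it is judged:
By the outcome, as a careful person would: the job done as asked, in the order asked, and still so for the second after the job is handed in, while the arm keeps its last pose, push and grip.
It also fails if it takes over 58 s, if anything falls off the work surface, if the arm or the gripper's body presses on something with over 40 N, if the wrist force passes 120 N, or if a joint passes its speed limit or range.

## Working session

There is one attempt and no reset: what is moved stays moved. The work goes in short steps, Python scripts to look and compute and a tool call to move; the robot and the scene stay as the last step left them, time stands still between calls to the robot, and variables do not carry over. Pictures are saved under pics/ and viewed, and the job is handed in when it is done.

Besides the shell and the picture viewer there is one more tool, called after "Call:" by a JSON object that holds its "op" and its "data". apply_moves: Moves the arm, as the interface text tells. Its arguments: {"type":"object","properties":{"offset":{"type":"array"},"yaw":{"type":"array"},"jaw":{"type":"array"}},"required":["offset","yaw","jaw"]}

```bash
mkdir -p pics; ls; cat > h.py <<'E'
import numpy as np, cv2, json
from cell import env
from scipy.spatial.transform import Rotation as R
def snap(n,fn):
    s=env.state(); c=env.read_camera(n)
    cv2.imwrite('pics/'+fn+'.png',c['frame'][:,:,::-1])
    if n=='wrist':
        H=np.array(c['hand_eye']); Rt=R.from_euler('xyz',s['tcp_rot']).as_matrix()
        rot=Rt@H[:3,:3]; xyz=Rt@H[:3,3]+np.array(s['eef_pos'])
    else: rot=np.array(c['rotation']);xyz=np.array(c['xyz'])
    if rot.shape!=(3,3): rot=R.from_euler('xyz',rot).as_matrix()
    d=dict(fx=c['fx'],fy=c['fy'],cx=c['cx'],cy=c['cy'],rot=rot.tolist(),xyz=xyz.tolist())
    json.dump(d,open('pics/'+fn+'.json','w')); return s
def px(fn,u,v,z):
    d=json.load(open('pics/'+fn+'.json'))
    r=np.array(d['rot'])@np.array([(u-d['cx'])/d['fx'],(v-d['cy'])/d['fy'],1])
    p=np.array(d['xyz']); return p+r*(z-p[2])/r[2]
def proj(fn,P):
    d=json.load(open('pics/'+fn+'.json'))
    q=np.array(d['rot']).T@(np.array(P)-np.array(d['xyz']))
    return np.array([d['fx']*q[0]/q[2]+d['cx'],d['fy']*q[1]/q[2]+d['cy']])
def crop(fn,u0,v0,u1,v1,out,k=4):
    im=cv2.imread('pics/'+fn+'.png')[v0:v1,u0:u1]
    cv2.imwrite('pics/'+out+'.png',cv2.resize(im,None,fx=k,fy=k,interpolation=cv2.INTER_CUBIC))
E
python3 - <<'E'
from h import *
print(env.grasp_offset)
for n in ['scene','side','wrist']:
    s=snap(n,n+'0'); print(json.load(open(f'pics/{n}0.json')))
print(s)
E
```

```text
pics
18.8
{'fx': 507.6348814130892, 'fy': 507.6348814130892, 'cx': 319.4610299465034, 'cy': 242.78787195996716, 'rot': [[-0.07400170063460537, 0.7639734105635623, -0.6409901530094396], [0.9971936744069312, 0.06399392712897738, -0.03885296659734522], [0.01133684374019217, -0.6420665115410471, -0.7665651118669051]], 'xyz': [1294.3597951054498, 14.799140970454205, 988.2896374897971]}
{'fx': 475.3966230066528, 'fy': 475.3966230066528, 'cx': 315.29842851757405, 'cy': 238.10662493535548, 'rot': [[-0.926826616418038, -0.2106771410501715, 0.3108175756581619], [-0.3754826378276314, 0.5149752440625509, -0.7705928151058247], [0.0022829343168062344, -0.8309125346518983, -0.5563983716450497]], 'xyz': [119.16383962153265, 915.8781570453651, 749.4674477896555]}
{'fx': 398.4553979213441, 'fy': 398.4553979213441, 'cx': 317.18395941371506, 'cy': 237.3072307179976, 'rot': [[0.26824668872024005, -0.9228061969933457, -0.27653650171596494], [-0.9633502542717362, -0.2569452554513961, -0.07704169842102955], [3.981465477449777e-05, 0.28706768973831603, -0.9579102984742874]], 'xyz': [245.86671913740778, -581.129854319028, 384.4929812452849]}
{'t': 0.1, 'joints': array([-1.40459412e+00,  4.91473616e-01,  1.55940221e+00, -3.52003274e-05,
        1.09170184e+00, -1.05605947e-01]), 'qvel': array([ 0.00039801,  0.0003083 , -0.00135953, -0.00244916, -0.00091111,
        0.0016681 ]), 'tau': array([ 4.31757770e-03, -6.13623047e+01, -2.58606952e+01,  6.94472878e-02,
        4.70095722e-02, -6.40763005e-05]), 'eef_pos': array([ 167.76893948, -601.82999028,  214.13141329]), 'tcp_rot': array([-1.64471652,  1.56981082,  1.76870053]), 'ft_force': array([-0.1733594 , -0.03903432,  1.55968357]), 'moment': array([ 0.00973269, -0.07216437,  0.07932958]), 'opening': 1.003515199139956}
```

View pics/scene0.png

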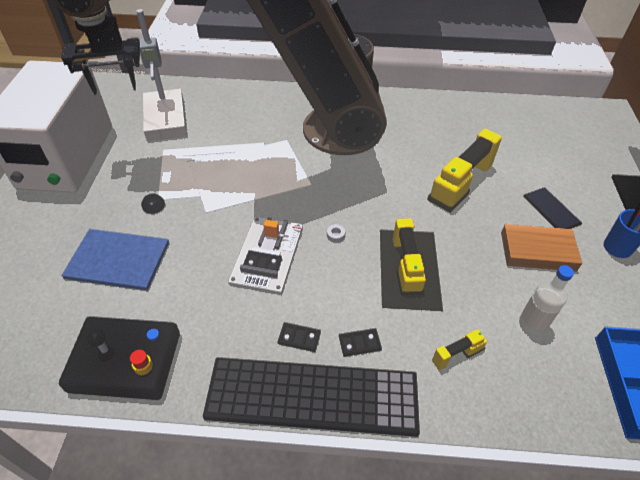

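View pics/side0.png

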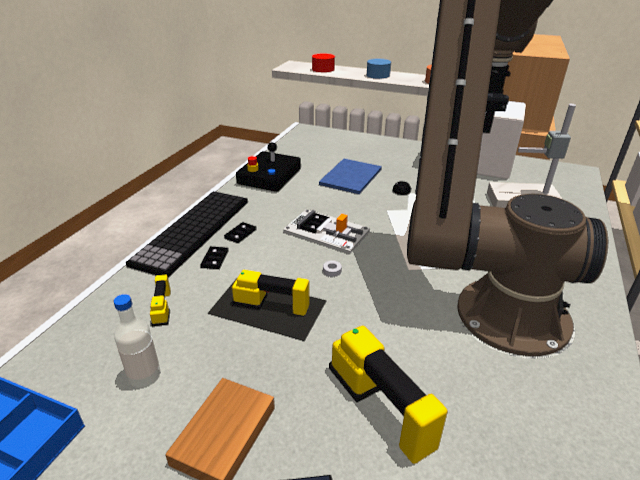

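View pics/wrist0.png

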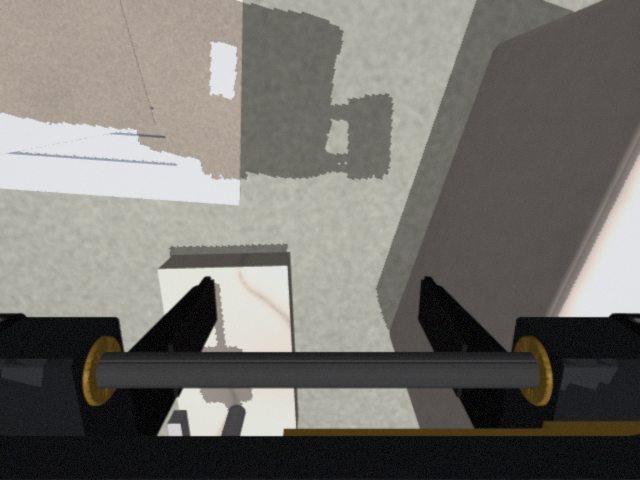

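Scene image: there are three yellow/black scanners. The large one is at (468,170), the one on the black mat at (408,258), and the small one at (461,348). The one on the mat fits as the middle-sized. The jig is at (267,255), with the label at (257,281) and the orange handle at (271,228). I'll enlarge and measure.

```bash
python3 - <<'E'
from h import *
crop('scene0',360,190,500,310,'c1',5)
crop('scene0',215,205,315,305,'c2',6)
for n,u,v,z in [('stand base',165,110,20),('post top',148,40,200),('mat TL',381,230,4),('mat TR',435,233,4),('mat BR',442,309,4),('mat BL',381,306,4),('large butt',488,140,80),('large head',455,170,80),('small1',444,357,50),('small2',478,340,50)]:
    print(n,px('scene0',u,v,z).round(1))
E
```

```text
stand base [ -21.7 -562.6   20. ]
post top [-118.7 -600.7  200. ]
mat TL [414.9 120.5   4. ]
mat TR [413.6 259.5   4. ]
mat BR [645.  258.9   4. ]
mat BL [648.2 119.6   4. ]
large butt [117.  415.6  80. ]
large head [252.4 310.   80. ]
small1 [791.  242.3  50. ]
small2 [746.  316.5  50. ]
```

View pics/c1.png

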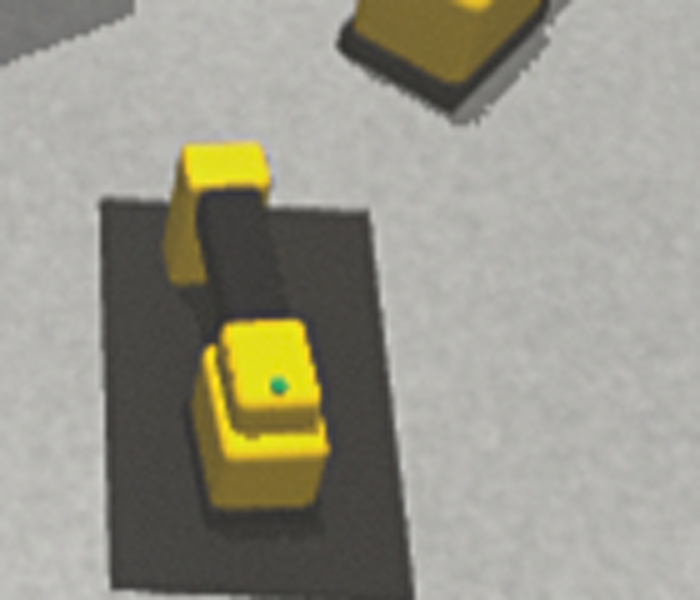

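View pics/c2.png

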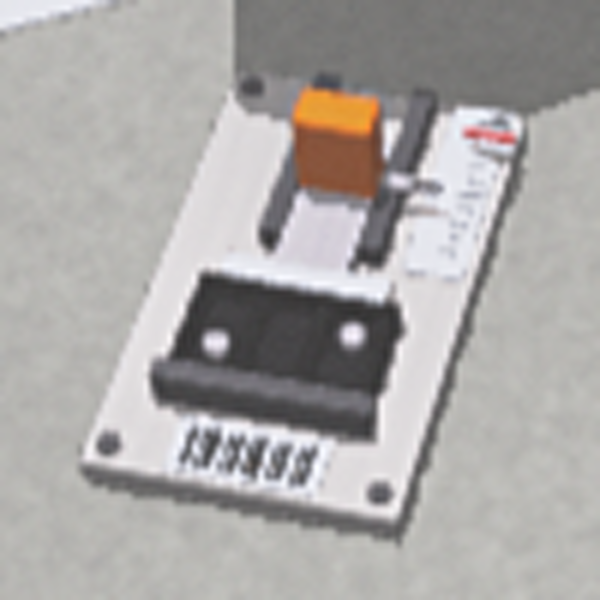

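```bash
python3 - <<'E'
from h import *
C=lambda x,y:(360+x/5,190+y/5)
b=np.mean([px('scene0',*C(*p),82) for p in [(185,147),(265,145),(270,187),(184,187)]],0)
h=np.mean([px('scene0',*C(*p),82) for p in [(225,325),(303,322),(318,402),(240,405)]],0)
d=h-b; print(b,h,np.hypot(*d[:2]),np.degrees(np.arctan2(d[1],d[0])))
J=lambda x,y:(215+x/6,205+y/6)
c=[px('scene0',*J(*p),14) for p in [(238,85),(523,110),(405,522),(85,465)]]
for q in c: print(q.round(1))
for p in [(185,428),(328,465)]: print(px('scene0',*J(*p),15))
print(px('scene0',*J(490,137),21), px('scene0',*J(440,188),20))
print(R.from_euler('xyz',env.state()['tcp_rot']).as_matrix().round(3))
E
```

```text
[458.00974922 170.48701834  82.        ] [576.90666353 186.89394899  82.        ] 120.02359603883689 7.856792033546231
[ 413.8 -208.4   14. ]
[418. -84.  14.]
[ 634.9 -108.8   14. ]
[ 618.4 -236.5   14. ]
[ 598.25878962 -200.42594674   15.        ]
[ 611.35328212 -141.87613044   15.        ]
[440.82666229 -95.76286224  21.        ] [ 470.12180324 -113.79689203   20.        ]
[[-0.     0.268 -0.963]
 [ 0.001 -0.963 -0.268]
 [-1.    -0.001 -0.   ]]
```

Call:
{"op": "apply_moves", "data": {"offset": [[0,0,2.4],[2.5,4,3.4],[4,6.4,3.4],[5.5,8.8,3.4],[7,11.2,3.4],[8.5,13.6,3.4],[10,16,3.4],[11.2,18,3.4],[11.2,18,3.4],[11.2,18,3.4],[11.2,18,3.4]], "yaw": [0,0,-1,-2,-3,-3,-3,-3,-3,-3,-3], "jaw": [-1,-1,-1,-1,-1,-1,-1,-1,-1,-1,-1]}}

```text
t: 1.52
eef_pos: [448.4, -150.2, 299.1]
tcp_rot: [-1.434, 1.57, 1.668]
ft_force: [0.1, -0.6, 0.4]
opening: 0.999
```

```bash
python3 - <<'E'
from h import *
s=snap('wrist','w1'); print(s['t'],s['eef_pos'],s['tcp_rot'],s['qvel'].round(3))
E
```

```text
1.525 [ 448.40008627 -150.18418137  299.07055543] [-1.43446542  1.56976296  1.66809074] [-0.055 -0.002  0.008 -0.01  -0.002 -0.035]
```

View pics/w1.png

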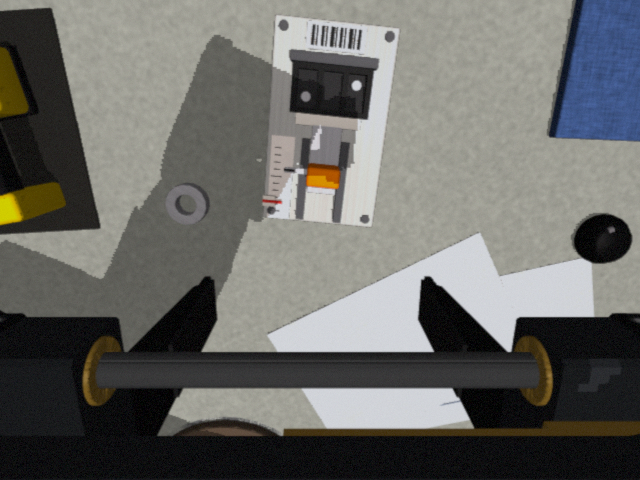

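The wrist view shows the jig, with label (336,37), handle (323,177), red mark (272,201) and pointer (290,171). I'll enlarge it.

```bash
python3 - <<'E'
from h import *
crop('w1',255,5,405,130,'c3',5)
crop('w1',255,120,385,230,'c4',6)
E
```

```text
(no output)
```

View pics/c3.png

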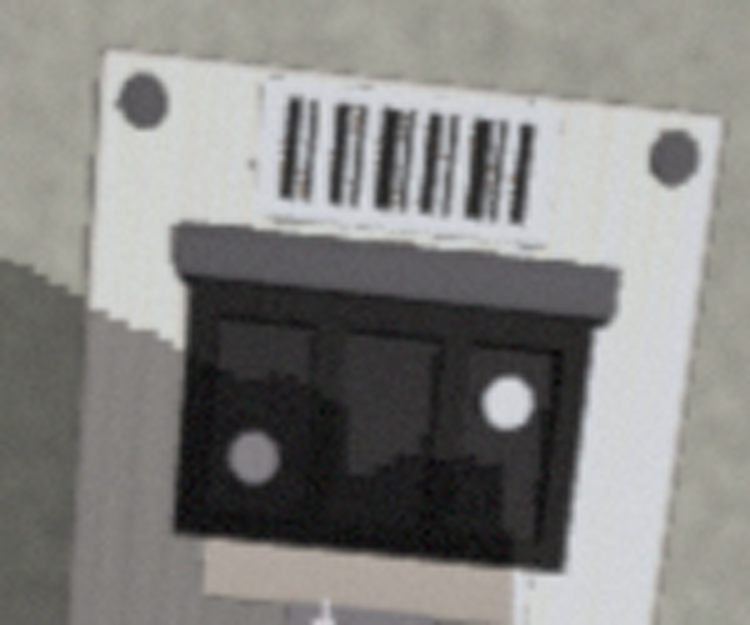

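View pics/c4.png

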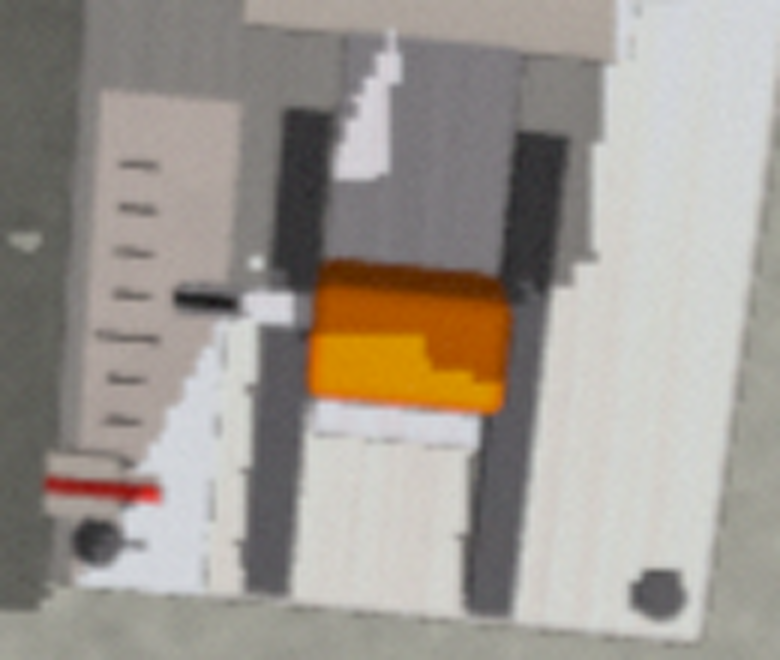

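```bash
python3 - <<'E'
from h import *
A=lambda x,y:(255+x/5,5+y/5); B=lambda x,y:(255+x/6,120+y/6)
P=[px('w1',*A(105,50),14),px('w1',*A(718,118),14),px('w1',*B(78,590),14),px('w1',*B(697,638),14)]
P=np.array(P)[:,:2];print(P.round(1))
M=np.array([[115,65],[115,-65],[-100,65],[-100,-65]])
mp,mm=P.mean(0),M.mean(0)
H=(M-mm).T@(P-mp);U,S,Vt=np.linalg.svd(H);Q=Vt.T@U.T
t=mp-Q@mm;ang=np.arctan2(Q[1,0],Q[0,0]);print('jig',t,np.degrees(ang)); print((M@Q.T+t-P).round(1))
J=lambda p:Q.T@(p[:2]-t)
L=[px('w1',*A(*p),15) for p in [(265,80),(562,110),(545,243),(260,215)]]
print('label obs',np.mean(L,0),'model',Q@[99,0]+t)
print('red inner',J(px('w1',*B(160,494),21)),J(px('w1',*B(47,486),21)))
for z in(20,24,28):print('pointer',J(px('w1',*B(177,298),z)))
h=[px('w1',*B(*p),68) for p in [(322,262),(510,280),(500,412),(312,398)]]
print('handle',[J(p).round(1) for p in h],J(np.mean(h,0)),np.mean(h,0))
np.savez('jig.npz',Q=Q,t=t)
E
```

```text
[[ 631.8 -116.4]
 [ 614.3 -241.9]
 [ 418.6  -92.2]
 [ 404.1 -213.5]]
jig [ 509.77276565 -165.06142025] -7.154029779815454
[[ 0.2  1.5]
 [ 1.5 -2. ]
 [ 0.   4.1]
 [-1.7 -3.6]]
label obs [ 608.29139226 -177.75326289   15.        ] model [ 608.00204479 -177.39060189]
red inner [-77.50950644  45.52986329] [-77.80140519  67.08121437]
pointer [-40.27766768  44.67270557]
pointer [-39.75756514  44.39038172]
pointer [-39.23746259  44.10805786]
handle [array([-26. ,  17.7]), array([-26.3, -13.8]), array([-48.5, -14.3]), array([-48.8,  17.5])] [-37.42349943   1.78196247] [ 472.86253098 -158.63271308   68.        ]
```

Call:
{"op": "apply_moves", "data": {"offset": [[0,2.5,0],[0,5,0],[0,7.5,0],[0,10,0],[0,12.4,0],[0,13.2,0],[0,13.2,0],[0,13.2,0]], "yaw": [0,0.6,1.2,1.7,1.7,1.7,1.7,1.7], "jaw": [-1,-1,-1,-1,-1,-1,-1,-1]}}

```text
t: 2.58
eef_pos: [448.1, 177.4, 299.0]
tcp_rot: [-0.796, 1.57, 2.482]
ft_force: [0.2, 0.3, 0.8]
opening: 1.001
```

```bash
python3 - <<'E'
from h import *
s=snap('wrist','w2'); print(s['t'],s['eef_pos'],s['tcp_rot'],s['qvel'].round(3),s['joints'].round(2)); 
r=R.from_euler('xyz',s['tcp_rot']).as_matrix();print(np.degrees(np.arctan2(r[1,1],r[0,1])))
E
```

```text
2.575 [448.10371091 177.44573745 298.97255642] [-0.79612037  1.57003326  2.48203696] [-0.008 -0.004 -0.002 -0.     0.001  0.005] [0.24 0.2  1.77 0.   1.17 1.67]
-82.17542884592145
```

View pics/w2.png

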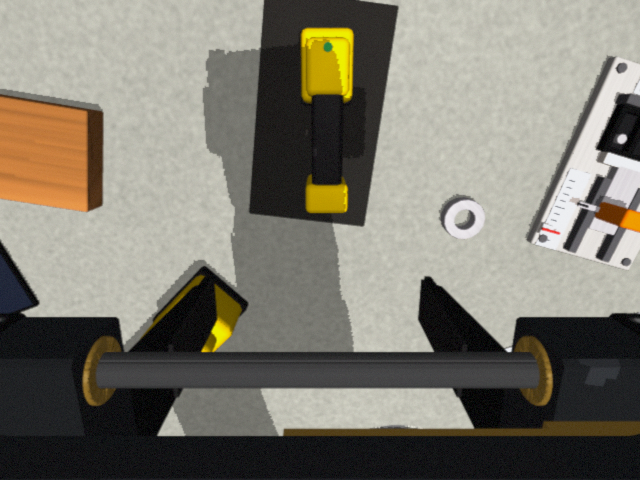

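The mid-size scanner on its mat shows its head at (327,65), bar at (327,140) and butt at (327,195). I'll enlarge it to get its pose.

```bash
python3 - <<'E'
from h import *
crop('w2',280,15,380,225,'c5',4) if 0 else crop('w2',270,15,390,225,'c5',2.8)
im=cv2.imread('pics/w2.png')[15:225,270:390];cv2.imwrite('pics/c5.png',cv2.rotate(cv2.resize(im,None,fx=3.8,fy=3.8,interpolation=2),cv2.ROTATE_90_CLOCKWISE))
E
```

```text
(no output)
```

View pics/c5.png

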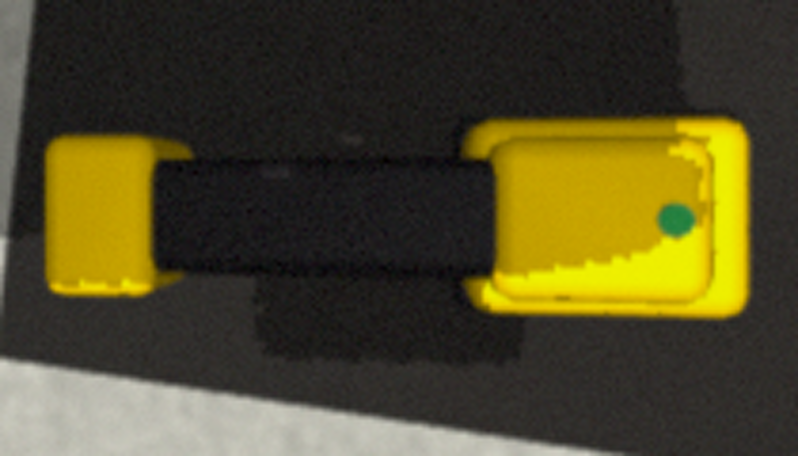

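```bash
python3 - <<'E'
from h import *
f=lambda X,Y,z:px('w2',270+Y/3.8,225-X/3.8,z)
r=np.radians
b=f(99,215,82); h=f(603,219,82); l=f(155,216,80); q=f(492,215,80); sh=f(748,218,70)
for p in(b,l,q,h,sh):print(p.round(1))
d=h-b;print(np.hypot(*d[:2]),np.degrees(np.arctan2(d[1],d[0]))); d=q-l;print(np.degrees(np.arctan2(d[1],d[0])))
# mat edges
c=[px('w2',*p,4) for p in[(250,213),(363,226),(397,6),(264,0)]]
for p in c:print(p.round(1))
for c in 'scene','side':
  print(c,[proj(c+'0',p).round(1) for p in(b,h)])
E
```

```text
[453.7 167.7  82. ]
[467.9 169.4  80. ]
[549.1 181.4  80. ]
[573.6 184.   82. ]
[606.6 188.7  70. ]
120.99757757867 7.750443896848481
8.378779434945113
[409.3 252.1   4. ]
[411.8 115.3   4. ]
[649.8 120.2   4. ]
[636.6 257.6   4. ]
scene [array([404. , 221.9]), array([412.9, 261.4])]
side [array([301.4, 282.8]), array([250. , 274.3])]
```

Call:
{"op": "apply_moves", "data": {"offset": [[1.5,-0.07,-1.5],[2.48,-0.07,-3.5],[2.48,-0.07,-5.5],[2.48,-0.07,-7.5],[2.48,-0.07,-8.8],[2.48,-0.07,-9.6],[2.48,-0.07,-9.98],[2.48,-0.07,-9.98],[2.48,-0.07,-9.98]], "yaw": [0,0,0,0,0,0,0,0,0], "jaw": [-1,-1,-1,-1,-1,-1,-1,-1,-1]}}

```text
t: 3.75
eef_pos: [510.6, 175.4, 50.4]
tcp_rot: [-2.474, 1.57, 0.803]
ft_force: [0.2, 0.0, -0.2]
opening: 1.001
```

```bash
python3 - <<'E'
from h import *
s=snap('wrist','w3'); print(s['t'],s['eef_pos'],s['ft_force'])
snap('side','s3');crop('s3',200,220,340,340,'c6',5)
E
```

```text
3.75 [510.61496459 175.41762696  50.39318785] [ 0.17611989  0.04142831 -0.1912097 ]
```

View pics/w3.png

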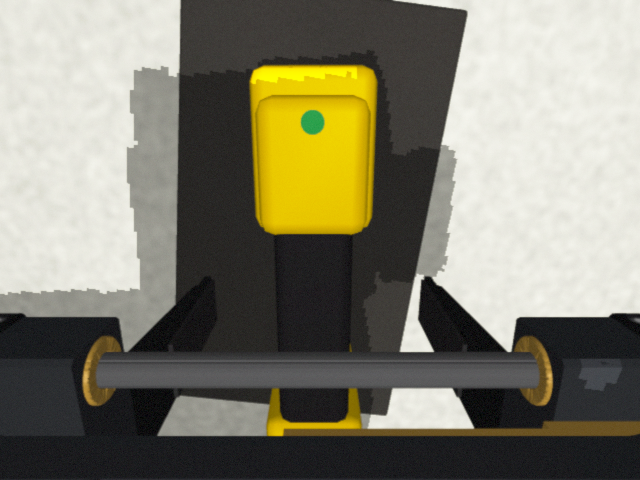

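View pics/c6.png

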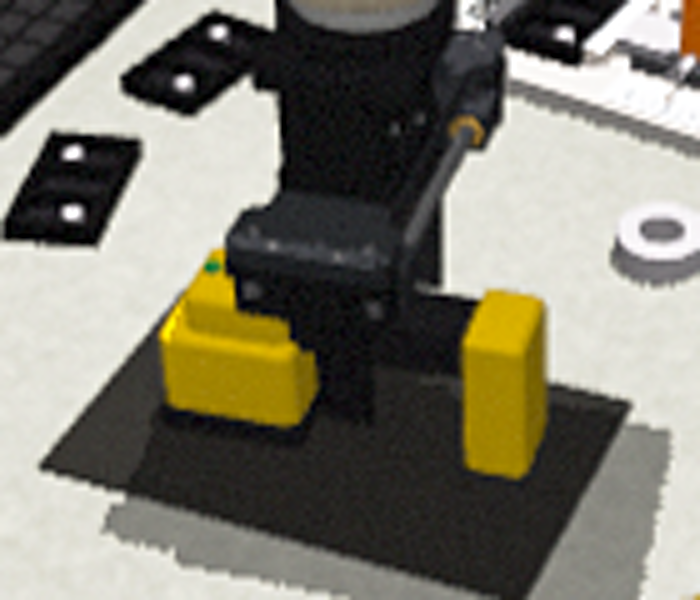

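```bash
python3 - <<'E'
from h import *
s=env.state();e=np.array(s['eef_pos'])
print('tcp px',proj('w3',e),'grasp px',proj('w3',e+[0,0,18.8]))
for p,z in[((313.5,260),80),((313,236),80),((314,165),82),((313,66),70),((314,418),82),((317,408),80)]:print(p,px('w3',*p,z).round(1))
snap('side','s3')
o=np.array([579.3,185.3,4])
E
```

```text
tcp px [314.45980212 298.56686858] grasp px [314.18411391 317.84728466]
(313.5, 260) [540.1 179.8  80. ]
(313, 236) [549.4 181.2  80. ]
(314, 165) [575.4 184.3  82. ]
(313, 66) [608.  189.1  70. ]
(314, 418) [470.9 170.3  82. ]
(317, 408) [474.5 169.5  80. ]
```

Call:
{"op": "apply_moves", "data": {"offset": [[0,0,0],[0,0,0],[0,0,0],[0,0,0],[0,0,0],[0,0,0],[0,0,0],[0,0,0]], "yaw": [0,0,0,0,0,0,0,0], "jaw": [1,1,1,1,1,1,1,1]}}

```text
t: 4.9
eef_pos: [510.4, 175.7, 50.2]
tcp_rot: [-2.313, 1.57, 0.965]
ft_force: [-0.2, 0.5, -0.4]
opening: 0.315
```

Call:
{"op": "apply_moves", "data": {"offset": [[0,0,0.4],[0,0,1],[0,0,2],[0,0,3.6],[0,0,5],[0,0,5],[0,0,5],[0,0,5]], "yaw": [0,0,0,0,0,0,0,0], "jaw": [1,1,1,1,1,1,1,1]}}

```text
t: 5.9
eef_pos: [509.8, 175.6, 174.1]
tcp_rot: [-0.356, 1.569, 2.922]
ft_force: [-0.1, -0.1, -3.0]
opening: 0.314
```

```bash
python3 - <<'E'
from h import *
s=snap('wrist','w4'); print(s['t'],s['eef_pos'],s['ft_force'],s['moment'])
r=R.from_euler('xyz',s['tcp_rot']).as_matrix();print(np.degrees(np.arctan2(r[1,1],r[0,1])))
snap('side','s4');crop('s4',160,160,340,310,'c7',4)
E
```

```text
5.9 [509.7901156  175.55307476 174.10951788] [-0.11704236 -0.10408833 -2.97037593] [-0.01537939  0.11623577 -0.02168129]
-82.20310529058166
```

View pics/w4.png

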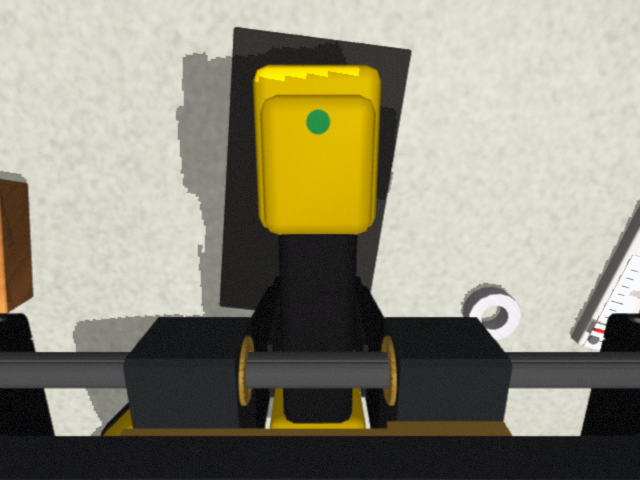

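View pics/c7.png

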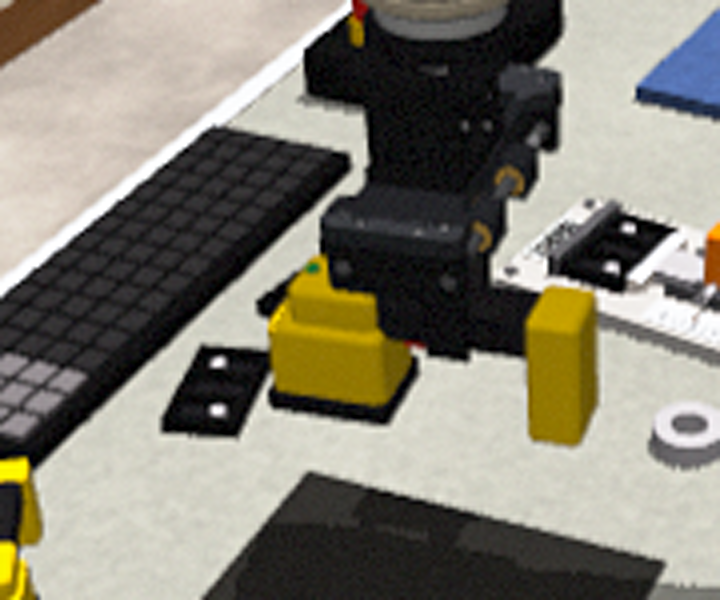

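```bash
python3 - <<'E'
from h import *
s=env.state();e=np.array(s['eef_pos']);a=np.radians(7.8);X=np.array([np.cos(a),np.sin(a)]);Y=np.array([-X[1],X[0]])
dz=e[2]+18.8-64  # scanner origin z
print(dz)
for n,p,z in[('front',(317,66),70),('headtop c',(318,165),78),('bar front',(318,236),76),('barmid',(319,260),76),('barrear',(319,408),76)]:
  q=px('w4',*p,z+dz)-e; print(n,(X@q[:2]).round(1),(Y@q[:2]).round(1))
print(proj('w4',e),proj('w4',e+[0,0,18.8]))
# predicted side-view pixels of window centre bottom corners for d
for d in(67,70,73):
  o=np.append(e[:2]+d*X,dz); print(d,[proj('s4',o+np.append(sx*35*X+sy*27*Y,0)).round(1) for sx,sy in((1,1),(-1,1))],[proj('s4',o+np.append(-140*X+21*Y,0)),proj('s4',o+np.append(-110*X+21*Y,0))])
E
```

```text
129.06877667368508
front 97.5 -1.0
headtop c 65.3 -1.4
bar front 39.5 -1.4
barmid 30.2 -1.8
barrear -35.7 -1.8
[314.85643567 298.16769546] [314.62916637 317.52918889]
67 [array([227.6, 262.1]), array([257.9, 267. ])] [array([305.77654107, 272.80436487]), array([292.1678466, 270.6374295])]
70 [array([226.3, 261.9]), array([256.6, 266.8])] [array([304.40824382, 272.58648859]), array([290.81600086, 270.42217282])]
73 [array([225. , 261.7]), array([255.3, 266.5])] [array([303.04160519, 272.36887642]), array([289.46578393, 270.2071755 ])]
```

Call:
{"op": "apply_moves", "data": {"offset": [[0,-0.5,0],[0,-1.5,0],[0.1,-3,0],[0.2,-4.5,0],[0.4,-6,0],[0.6,-7.5,0],[0.8,-9,0],[1,-10.5,0],[1.1,-12,0],[1.18,-13,0],[1.18,-13.6,-0.4],[1.18,-13.78,-0.8],[1.18,-13.78,-0.92],[1.18,-13.78,-0.92],[1.18,-13.78,-0.92]], "yaw": [0,-0.2,-0.5,-0.8,-1.1,-1.4,-1.7,-2.0,-2.3,-2.5,-2.53,-2.53,-2.53,-2.53,-2.53], "jaw": [1,1,1,1,1,1,1,1,1,1,1,1,1,1,1]}}

```text
t: 7.88
eef_pos: [539.7, -168.3, 151.5]
tcp_rot: [-0.569, 1.57, 2.445]
ft_force: [0.2, 0.5, -2.8]
opening: 0.313
```

```bash
python3 - <<'E'
from h import *
s=snap('wrist','w5'); print(s['t'],s['eef_pos'],s['ft_force'],s['moment'])
r=R.from_euler('xyz',s['tcp_rot']).as_matrix();print(np.degrees(np.arctan2(r[1,1],r[0,1])))
snap('side','s5');crop('s5',250,140,410,260,'c8',5)
snap('scene','n5');crop('n5',215,190,315,310,'c9',5)
X=r[:2,2]*0;j=np.degrees(np.arctan2(r[1,1],r[0,1]))+90.1;a=np.radians(j);X=np.array([np.cos(a),np.sin(a)]);Y=np.array([-X[1],X[0]])
e=s['eef_pos'];o=np.append(e[:2]+69.5*X,e[2]-46.2);print('window',o,j)
for c in('s5','n5'):
  for sx,sy,z in((1,1,0),(-1,1,0),(1,-1,0),(-1,-1,0)):print(c,sx,sy,proj(c,o+np.append(sx*35*X+sy*27*Y,z)).round(1))
  print('label',proj(c,[608.2,-177.5,15]))
E
```

```text
7.875 [ 539.67774022 -168.32599785  151.4817228 ] [ 0.23116189  0.54606278 -2.79626975] [ 0.06100296  0.04609147 -0.00142565]
-97.32946492968625
window [ 608.62522329 -177.07211567  105.2817228 ] -7.229464929686259
s5 1 1 [284.1 193.2]
s5 -1 1 [305.4 199.2]
s5 1 -1 [294.  185.5]
s5 -1 -1 [314.9 191.1]
label [300.26145625 219.19750025]
n5 1 1 [258.9 271.1]
n5 -1 1 [267.4 246.7]
n5 1 -1 [234.9 267. ]
n5 -1 -1 [244.3 242.9]
label [254.79704893 280.39221239]
```

View pics/w5.png

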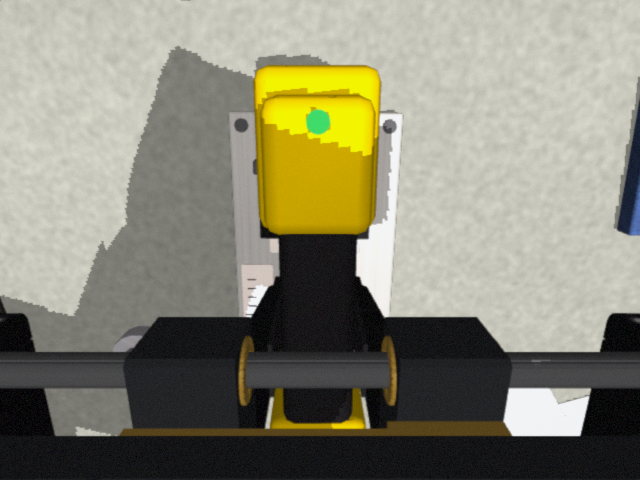

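View pics/c8.png

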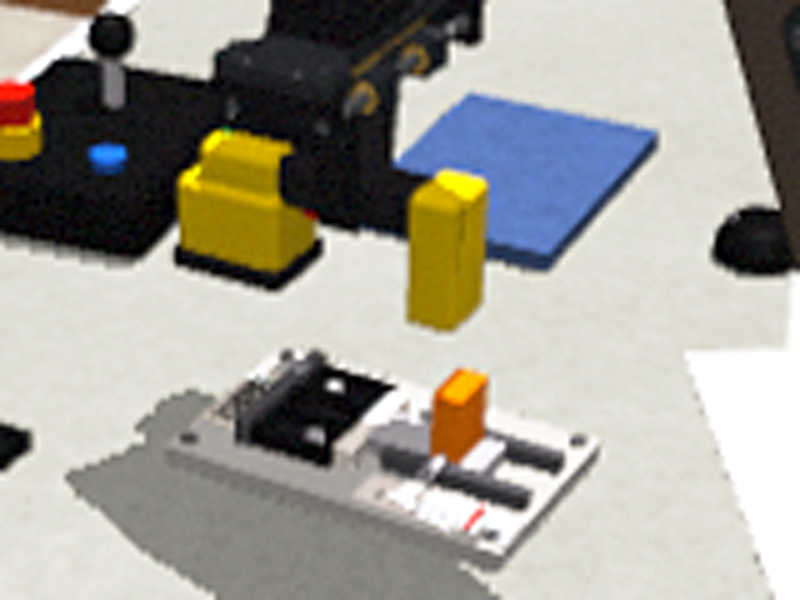

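View pics/c9.png

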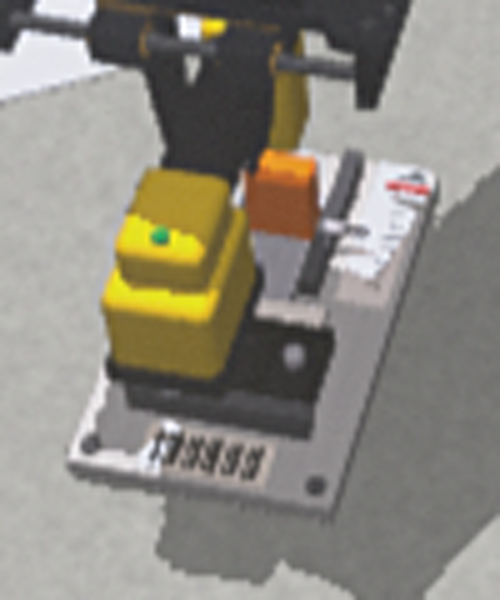

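```bash
python3 - <<'E'
from h import *
crop('s5',280,205,375,255,'d1',8); crop('n5',225,265,300,300,'d2',10); crop('w5',220,100,420,150,'d3',4)
E
```

```text
(no output)
```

View pics/d1.png

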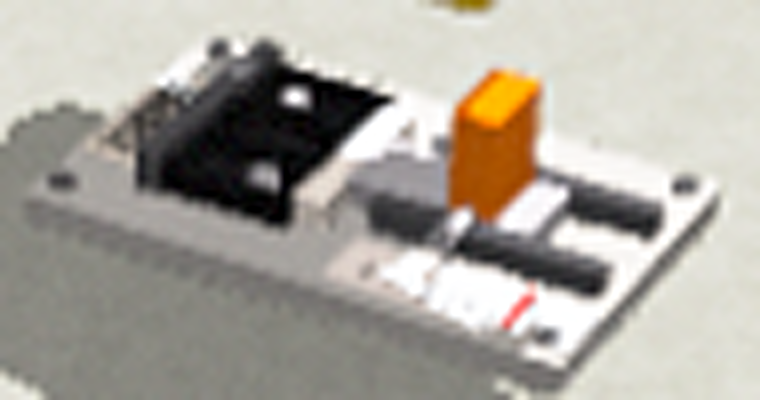

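View pics/d2.png

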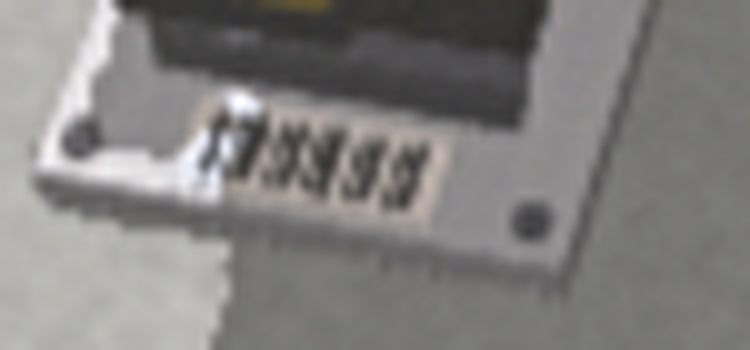

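View pics/d3.png

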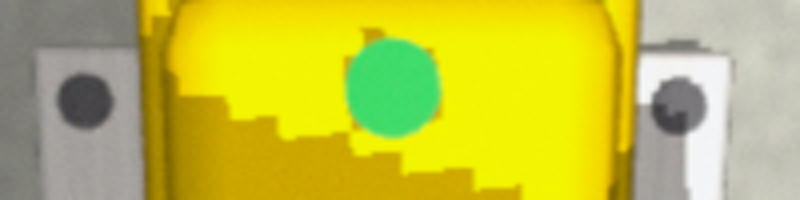

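```bash
python3 - <<'E'
from h import *
d=np.load('jig.npz');Q,t=d['Q'],d['t']
J=lambda p:(Q.T@(p[:2]-t)).round(1)
A=lambda x,y:(255+x/5,5+y/5); B=lambda x,y:(255+x/6,120+y/6)
print('w1 bolts',[J(px('w1',*p,16)) for p in(A(145,101),A(674,157),B(97,542),B(657,595))])
print('w5 bolts',[J(px('w5',*p,16)) for p in((241.25,125),(390,126.5))])
print('s5 bolts',[J(px('s5',*p,16)) for p in((287.75,227.5),(307.25,211),(348.1,246.9),(365.6,228.1))])
print('n5 bolts',[J(px('n5',*p,16)) for p in((278.2,287),(233,278.8))])
print('n5 label',J(px('n5',256.8,281,15)))
# head bottom in jig coords rel
print('s5 head',[J(px('s5',*p,105)) for p in((285,191.6),(304.4,197.4),(314.4,188.6))])
print('n5 head',[J(px('n5',*p,105)) for p in((258,268),(236.4,265.6))])
e=env.state()['eef_pos'];print('tcp',J(e))
for p,z in(((317,66),70),((318,165),78),((318,236),76)):print('w5 head',J(px('w5',*p,z+105.3)))
E
```

```text
w1 bolts [array([105.9,  54.6]), array([104.9, -54.8]), array([-89.1,  57.5]), array([-90.3, -52. ])]
w5 bolts [array([106.4,  55.1]), array([105. , -54.8])]
s5 bolts [array([106.4,  58.1]), array([104.2, -49.9]), array([-87.1,  60.8]), array([-89.5, -48.7])]
n5 bolts [array([106.9,  58.6]), array([106. , -51.2])]
n5 label [99.9  5. ]
s5 head [array([137.8,  17.4]), array([72.4, 19.7]), array([ 73.7, -39.7])]
n5 head [array([126.6,  23.1]), array([130. , -24.8])]
tcp [30.1  0.2]
w5 head [128.2  -0.9]
w5 head [95.8 -1.1]
w5 head [69.7 -1. ]
```

```bash
python3 - <<'E'
from h import *
crop('n5',225,220,285,295,'d4',8)
E
```

```text
(no output)
```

View pics/d4.png

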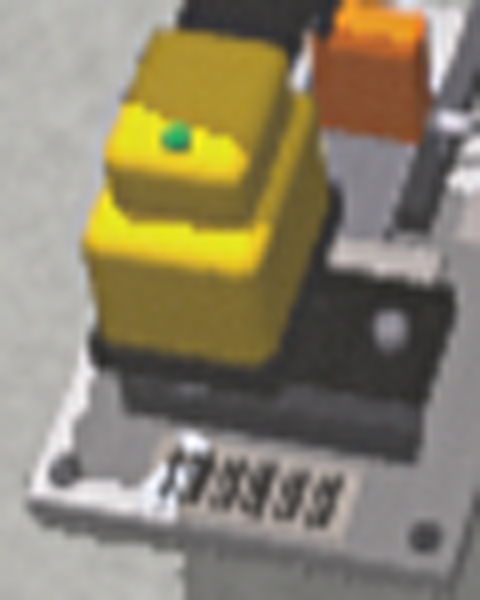

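Call:
{"op": "apply_moves", "data": {"offset": [[0.06,0.06,0],[0.06,0.06,0],[0.06,0.06,0],[0.06,0.06,0],[0.06,0.06,0],[0.06,0.06,0],[0.06,0.06,0],[0.06,0.06,0],[0.06,0.06,0],[0.06,0.06,0],[0.06,0.06,0],[0.06,0.06,0],[0.06,0.06,0],[0.06,0.06,0],[0.06,0.06,0],[0.06,0.06,0]], "yaw": [0.04,0.04,0.04,0.04,0.04,0.04,0.04,0.04,0.04,0.04,0.04,0.04,0.04,0.04,0.04,0.04], "jaw": [1,1,1,1,1,1,1,1,1,1,1,1,1,1,1,1]}}

```text
t: 10.02
eef_pos: [541.2, -167.1, 151.6]
tcp_rot: [-0.607, 1.57, 2.411]
ft_force: [0.8, 0.5, -2.9]
opening: 0.315
```

```bash
python3 - <<'E'
from h import *
s=snap('wrist','w6'); print(s['t'],s['eef_pos'],s['qvel'].round(4))
r=R.from_euler('xyz',s['tcp_rot']).as_matrix();print(r.round(4),np.degrees(np.arctan2(r[1,1],r[0,1])))
E
```

```text
10.025 [ 541.17284797 -167.1140542   151.58514855] [ 0.001   0.0006  0.0011  0.0007 -0.0006  0.0011]
[[-6.000e-04 -1.238e-01 -9.923e-01]
 [ 5.000e-04 -9.923e-01  1.238e-01]
 [-1.000e+00 -4.000e-04  6.000e-04]] -97.11038114939456
```

Call:
{"op": "apply_moves", "data": {"offset": [[0,0,0.5],[0,0.5,0.9],[-0.1,1.5,0.9],[-0.2,3,0.9],[-0.4,4.5,0.9],[-0.5,6,0.9],[-0.7,7.5,0.9],[-0.9,9,0.9],[-1.1,10.5,0.9],[-1.2,12,0.9],[-1.23,13,0.9],[-1.23,13.5,0.9],[-1.23,13.71,0.5],[-1.23,13.71,-0.5],[-1.23,13.71,-1.5],[-1.23,13.71,-2.5],[-1.23,13.71,-3],[-1.23,13.71,-3],[-1.23,13.71,-3]], "yaw": [0,0,0.3,0.6,0.9,1.2,1.5,1.8,2.1,2.4,2.49,2.49,2.49,2.49,2.49,2.49,2.49,2.49,2.49], "jaw": [1,1,1,1,1,1,1,1,1,1,1,1,1,1,1,1,1,1,1]}}

```text
t: 12.45
eef_pos: [510.9, 175.6, 77.2]
tcp_rot: [-2.265, 1.57, 1.013]
ft_force: [-0.4, -0.1, -2.9]
opening: 0.313
```

Call:
{"op": "apply_moves", "data": {"offset": [[0,0,-0.4],[0,0,-0.75],[0,0,-0.95],[0,0,-1.02],[0,0,-1.05],[0,0,-1.06],[0,0,-1.06],[0,0,-1.06]], "yaw": [0,0,0,0,0,0,0,0], "jaw": [1,1,1,1,1,1,1,1]}}

```text
t: 13.45
eef_pos: [510.9, 175.6, 50.9]
tcp_rot: [-2.434, 1.57, 0.844]
ft_force: [0.5, -0.3, -3.8]
opening: 0.314
```

Still carrying the weight, less than 1 mm above the mat. I'll lower it slightly until it makes contact.

Call:
{"op": "apply_moves", "data": {"offset": [[0,0,-0.03],[0,0,-0.04],[0,0,-0.04],[0,0,-0.04]], "yaw": [0,0,0,0], "jaw": [1,1,1,1]}}

```text
t: 13.95
eef_pos: [510.9, 175.6, 50.2]
tcp_rot: [-2.559, 1.57, 0.719]
ft_force: [-3.5, 0.6, 5.9]
opening: 0.315
```

Contact is made (+5.9 N up). I'll release, then lift straight up.

Call:
{"op": "apply_moves", "data": {"offset": [[0,0,0],[0,0,0],[0,0,0],[0,0,0],[0,0,0],[0,0,0],[0,0,0],[0,0,1],[0,0,2.5],[0,0,4],[0,0,6],[0,0,6],[0,0,6]], "yaw": [0,0,0,0,0,0,0,0,0,0,0,0,0], "jaw": [-1,-1,-1,-1,-1,-1,-1,-1,-1,-1,-1,-1,-1]}}

```text
t: 15.58
eef_pos: [510.5, 175.6, 199.6]
tcp_rot: [-1.953, 1.57, 1.325]
ft_force: [-0.3, 0.2, -0.1]
opening: 0.998
```

```bash
python3 - <<'E'
from h import *
s=snap('wrist','w7'); print(s['t'],s['eef_pos'],s['ft_force'])
snap('side','s7');crop('s7',190,210,340,340,'e1',5)
E
```

```text
15.575 [510.47717522 175.55010747 199.60777254] [-0.26563287  0.17944996 -0.11698103]
```

View pics/e1.png

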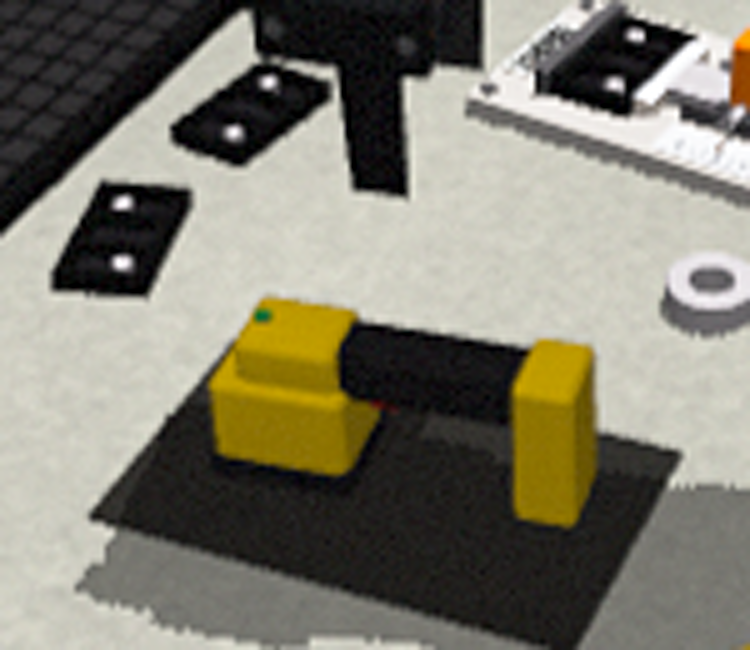

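View pics/w7.png

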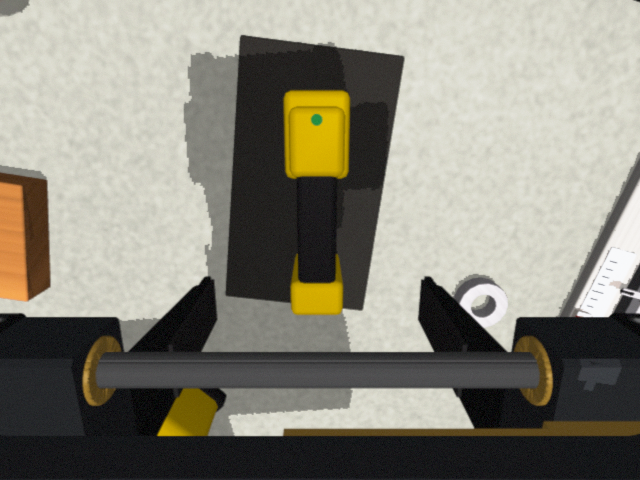

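The scanner stands upright, fully on its mat. Next I'll turn the jaws along the jig's x above the orange handle.

Call:
{"op": "apply_moves", "data": {"offset": [[0,-1.5,0],[-0.2,-3,0],[-0.4,-5,0],[-0.6,-7,0],[-0.9,-9,0],[-1.2,-11,0],[-1.5,-12.6,0],[-1.62,-13.3,0],[-1.62,-13.3,0],[-1.62,-13.3,0],[-1.62,-13.3,0]], "yaw": [1.4,3,4.6,6.2,7.8,9.4,11,12.55,12.55,12.55,12.55], "jaw": [-1,-1,-1,-1,-1,-1,-1,-1,-1,-1,-1]}}

```text
t: 17.05
eef_pos: [469.9, -156.2, 198.7]
tcp_rot: [-0.647, 1.569, -2.339]
ft_force: [0.0, -1.1, 0.5]
opening: 1.001
```

```bash
python3 - <<'E'
from h import *
s=snap('wrist','w8'); print(s['t'],s['eef_pos'],s['qvel'].round(3),s['joints'].round(2))
r=R.from_euler('xyz',s['tcp_rot']).as_matrix();print(np.degrees(np.arctan2(r[1,1],r[0,1])))
E
```

```text
17.05 [ 469.93066125 -156.17899062  198.68681977] [-0.001 -0.004 -0.003  0.     0.001 -0.011] [-0.45  0.33  1.89 -0.    0.93 -0.33]
-6.936154821068082
```

View pics/w8.png

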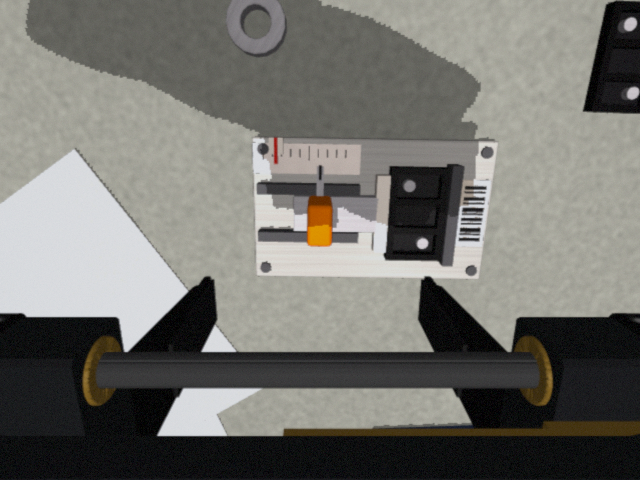

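The jig's axes line up with the image. Handle at (319,221), pointer (320,173), red line (276,150). I'll enlarge for exact numbers.

```bash
python3 - <<'E'
from h import *
crop('w8',245,130,375,285,'e2',5)
E
```

```text
(no output)
```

View pics/e2.png

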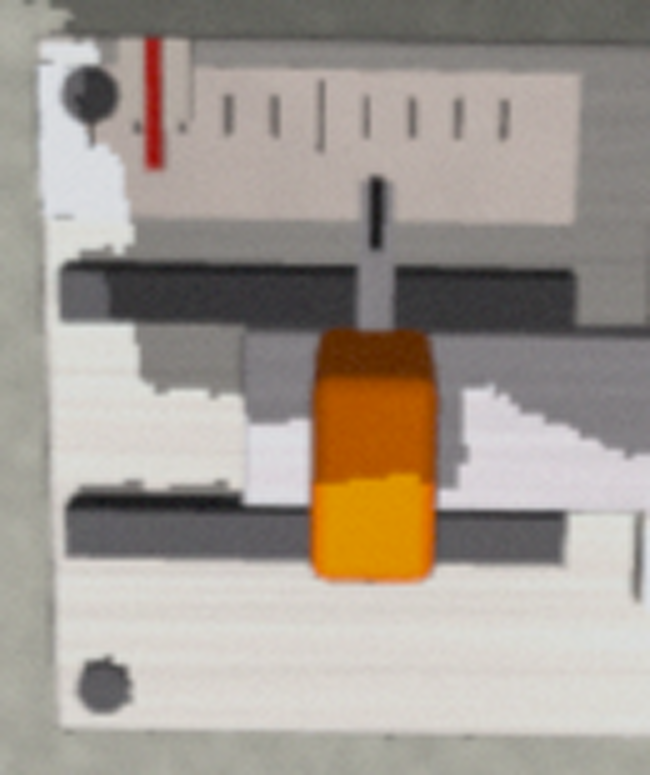

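```bash
python3 - <<'E'
from h import *
E_=lambda x,y:(245+x/5,130+y/5)
s=env.state();e=s['eef_pos'];a=np.radians(-6.94);X=np.array([np.cos(a),np.sin(a)]);Y=np.array([-X[1],X[0]])
T=lambda p:np.array([X@(p[:2]-e[:2]),Y@(p[:2]-e[:2])]).round(2)
for n,p,z in[('handle top c',(375,480),68),('top front edge',(375,378),68),('top back edge',(375,580),68),('red',(154,165),21),('pointer',(376,180),20),('pointer',(376,180),24)]:print(n,z,T(px('w8',*E_(*p),z)))
print(proj('w8',np.array(e)))
E
```

```text
handle top c 68 [ 2.  -1.1]
top front edge 68 [ 1.97 15.18]
top back edge 68 [  2.03 -17.55]
red 21 [-35.97  42.5 ]
pointer 20 [ 2.39 39.82]
pointer 24 [ 2.36 40.28]
[317.39877509 296.99979963]
```

Call:
{"op": "apply_moves", "data": {"offset": [[0,0,-1.5],[0,0,-3],[0,0,-4.5],[0,0,-5.6],[0,0,-6.2],[0,0,-6.5],[0,0,-6.5],[0,0,-6.5],[0,0,-6.5]], "yaw": [0,0,0,0,0,0,0,0,0], "jaw": [-1,-1,-1,-1,-1,-1,-1,-1,-1]}}

```text
t: 18.23
eef_pos: [470.3, -156.4, 36.9]
tcp_rot: [0.283, 1.569, -1.408]
ft_force: [-0.2, -0.3, 0.2]
opening: 1.001
```

```bash
python3 - <<'E'
from h import *
s=snap('wrist','w9'); print(s['t'],s['eef_pos'],s['ft_force'])
print(proj('w9',np.array(s['eef_pos'])+[0,0,32]))
E
```

```text
18.225 [ 470.25034121 -156.38232196   36.9289118 ] [-0.18135023 -0.28975818  0.2190352 ]
[317.38989451 332.2760549 ]
```

View pics/w9.png

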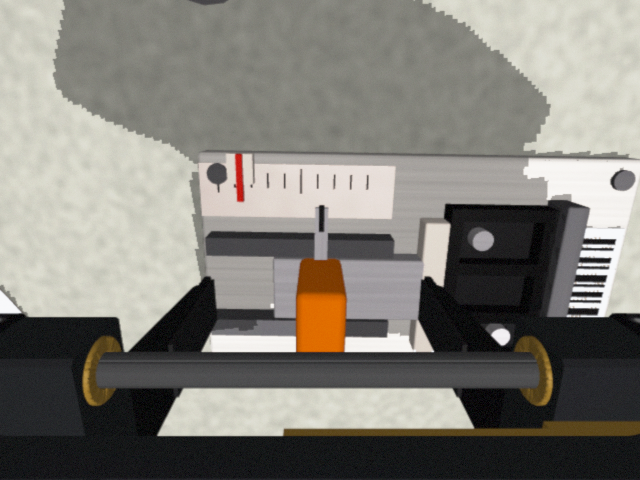

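The handle at (320,305) is centred between the fingers and nothing touches. I'll close.

Call:
{"op": "apply_moves", "data": {"offset": [[0,0,0],[0,0,0],[0,0,0],[0,0,0],[0,0,0],[0,0,0],[0,0,0],[0,0,0]], "yaw": [0,0,0,0,0,0,0,0], "jaw": [1,1,1,1,1,1,1,1]}}

```text
t: 19.27
eef_pos: [470.4, -156.4, 36.8]
tcp_rot: [0.427, 1.569, -1.265]
ft_force: [4.4, 1.7, -2.2]
opening: 0.21
```

```bash
python3 - <<'E'
from h import *
s=snap('wrist','w10'); print(s['t'],s['eef_pos'],s['ft_force'],s['opening'])
E
```

```text
19.275 [ 470.3728791  -156.4083368    36.84358521] [ 4.40048526  1.6518611  -2.22334241] 0.20967193733765885
```

View pics/w10.png

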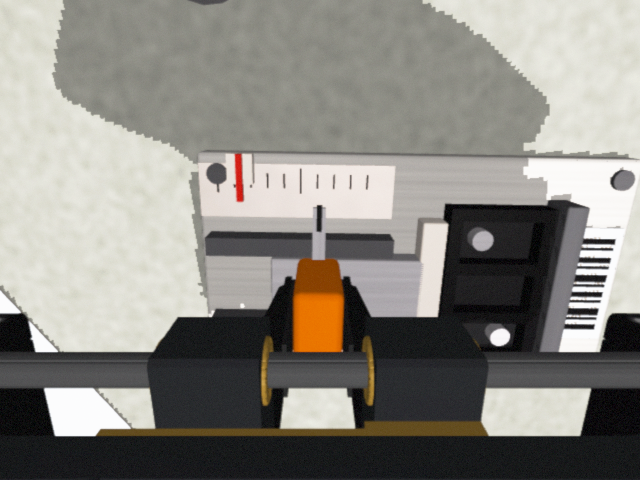

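```bash
python3 - <<'E'
from h import *
crop('w10',195,145,345,265,'e3',5)
E
```

```text
(no output)
```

View pics/e3.png

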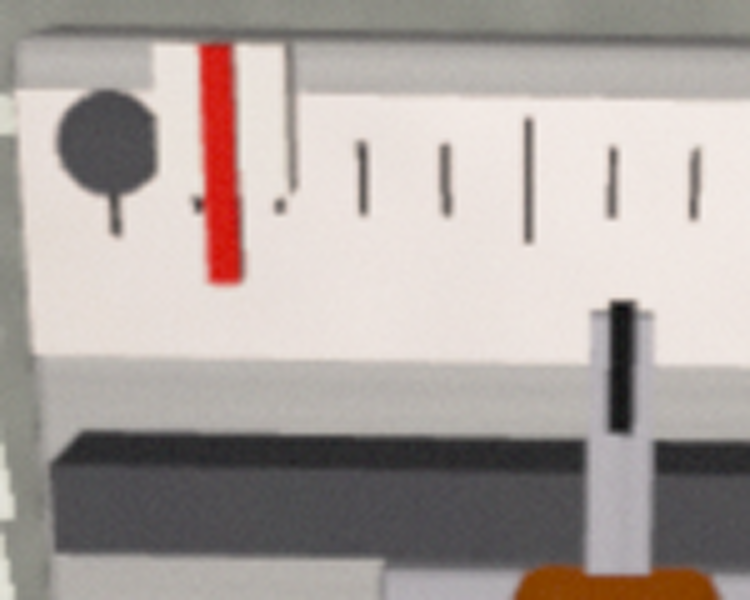

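```bash
python3 - <<'E'
from h import *
C=lambda x,y:(195+x/5,145+y/5)
for a in(-6.9,-7.5):
  a=np.radians(a);X=np.array([np.cos(a),np.sin(a)])
  for zr,zp in((21,21),(21,24),(20,26)):
    d=px('w10',*C(225,283),zr)-px('w10',*C(622,303),zp);print(zr,zp,(X@d[:2]).round(2))
E
```

```text
21 21 -37.71
21 24 -37.69
20 26 -37.87
21 21 -37.73
21 24 -37.7
20 26 -37.88
```

Call:
{"op": "apply_moves", "data": {"offset": [[-0.2,0.025,0],[-0.45,0.057,0],[-0.7,0.088,0],[-0.95,0.12,0],[-1.2,0.15,0],[-1.38,0.174,0],[-1.42,0.179,0],[-1.42,0.179,0],[-1.42,0.179,0],[-1.42,0.179,0]], "yaw": [0,0,0,0,0,0,0,0,0,0], "jaw": [1,1,1,1,1,1,1,1,1,1]}}

```text
t: 20.58
eef_pos: [435.8, -151.7, 36.8]
tcp_rot: [1.081, 1.568, -0.612]
ft_force: [9.0, 6.8, -3.5]
opening: 0.211
```

```bash
python3 - <<'E'
from h import *
s=snap('wrist','w11'); print(s['t'],s['eef_pos'],s['ft_force'],s['opening'])
crop('w11',270,140,400,260,'e4',5)
E
```

```text
20.575 [ 435.83346268 -151.68506135   36.80612095] [ 9.03372837  6.77806941 -3.49246179] 0.2109895949463926
```

View pics/e4.png

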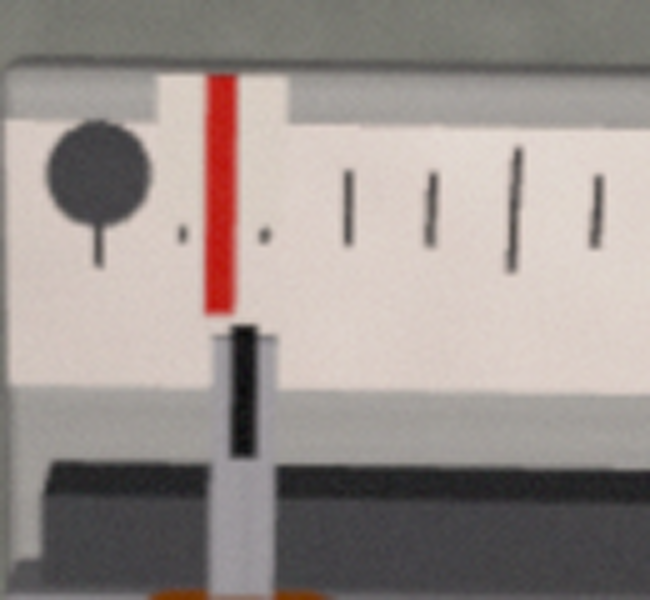

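View pics/w11.png

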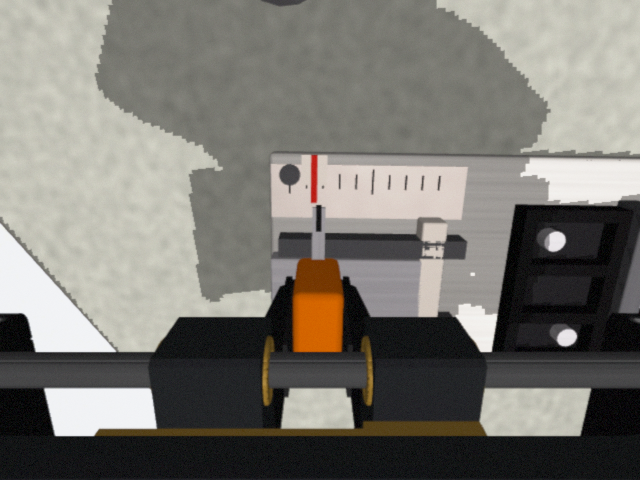

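Call:
{"op": "apply_moves", "data": {"offset": [[-0.06,0.015,0],[-0.13,0.03,0],[-0.13,0.03,0],[-0.13,0.03,0],[-0.13,0.03,0],[-0.13,0.03,0]], "yaw": [0,0,0,0,0,0], "jaw": [1,1,1,1,1,1]}}

```text
t: 21.38
eef_pos: [433.7, -151.3, 36.8]
tcp_rot: [1.188, 1.566, -0.506]
ft_force: [7.3, 0.9, -4.9]
opening: 0.208
```

```bash
python3 - <<'E'
from h import *
s=snap('wrist','w12'); print(s['t'],s['eef_pos'],s['ft_force'],s['qvel'].round(4))
crop('w12',270,140,400,260,'e5',5)
E
```

```text
21.375 [ 433.66555951 -151.32616669   36.82191452] [ 7.29386247  0.90745692 -4.89745838] [-0.001  -0.0002  0.0011  0.0016 -0.0009 -0.0009]
```

View pics/e5.png

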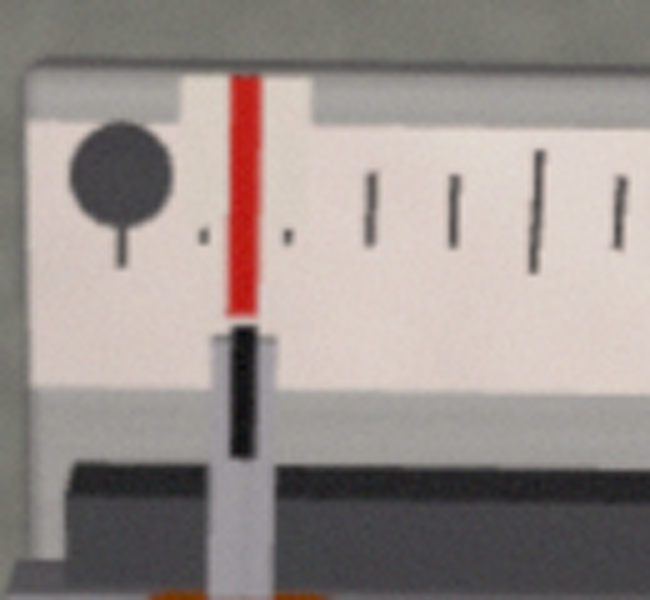

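Pointer (244,327) and red line (243,315) agree to about 0.1 mm. I'll check that it stays steady and that the bystanders haven't moved, then hand in.

```bash
python3 - <<'E'
from h import *
snap('scene','n13');s=snap('side','s13')
for i in range(6): env.read_camera('wrist')
s=snap('wrist','w13'); print(s['t'],s['eef_pos'],s['ft_force'],s['opening']); crop('w13',270,140,400,260,'e6',5)
E
```

```text
21.825 [ 433.63404257 -151.31286128   36.8011855 ] [ 7.21621238  1.1604515  -4.88067251] 0.20917976298901866
```

View pics/n13.png

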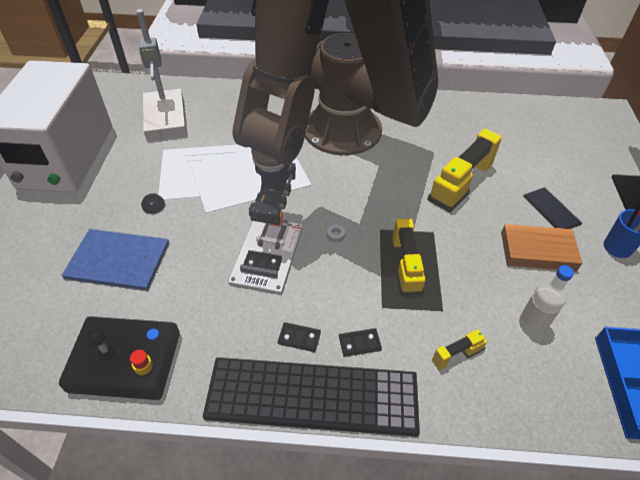

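View pics/e6.png

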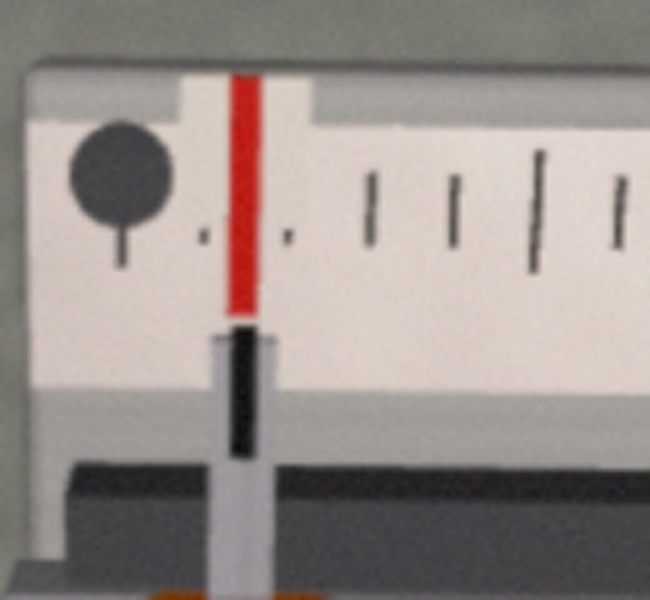

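Steady at the mark. The scene view shows the scanner back on its mat at (408,258) and everything else where it was. Handing in.

```bash
python3 -c "
from cell import env
print(env.job_done()); print(env.state()['t'])"
```

```text
the job is handed in; nothing more can be done
None
the job is handed in; nothing more can be done
```

I did both parts in the order asked and handed the job in at about 21.8 s. No verdict came back.

- **Scanner:** I picked the middle-sized one, on the mat, and held it level and still for nearly 2 s about 90 mm above the label. Its width was in line with the label's long side to within about 1°. I then stood it back on its mat, and pictures taken after I let go show it upright and fully on the mat.
- **Slide:** the gripper still holds the orange handle. In the last enlarged picture the pointer is level with the red line to about 0.1 mm. Over the last 0.45 s before hand-in it stayed steady, with a pull of about 7 N. The scene picture shows the other items where they were.
- **Checks that disagreed:** the cameras differed by about 2 mm sideways on where the window was over the label. The scene camera also hinted at up to 6 mm along the jig or in height, which the side and wrist cameras did not show. I corrected by 1.5 mm in each horizontal direction and did not re-measure the window position after that.

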